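# Press a label holder home behind the lip of a lab riser shelf

### The job

Two white label holders stand in grey stands on the lab bench: lift the narrower one out of its stand, push it down behind the metal lip on the front edge of the low white riser shelf until it is fully home against the springy seat in there, and finish while the gripper still holds it pressed home, upright. Press firmly but do not force it, and leave the wider label holder, the beaker and the jar and box on the riser where they are.

Things in the scene. Friction and masses are not known exactly. Their poses are not given: they have to be found in the camera images.
- narrow_center (a point): Centre (46 mm above the underside) of the NARROW label holder, the one to use: white plastic, 56 mm wide (its y), 92 mm tall (z up). Lower 54 mm: flat tongue 5 mm thick (x). Above: head 12 mm thick (x), full width, paper on both faces. Either way round will do. About 40 g. Starts upright in its stand, underside 10 mm above the bench; lifts straight up.
- wide_center (a point): Centre (46 mm above its underside) of the WIDE label holder: same shape but 84 mm wide along its y; too wide for the channel. Stands in the other stand; leave it there. The two may change places.
- stand_a: Grey plastic stand that holds the narrow label holder, fixed to the bench, 50 mm (x) by 110 mm (y) by 32 mm high, origin at the centre of its underside. An upright slot 7 mm wide (x), 98 mm long (y), 22 mm deep takes the tongue; the slot floor is 10 mm above the bench.
- stand_b: The same stand, holding the wide label holder.
- riser: Low white riser shelf, fixed, 170 mm deep, 320 mm wide, top 130 mm above the bench, turned somewhat. Origin on the bench below the middle of its front face; x points into the shelf (away from the robot), y along the front edge: the front face is the plane x = 0, from 66 to 130 mm up. A steel rail 39 mm high stands along the back of its top.
- channel (a point): Middle of the label channel, 5 mm out from the riser's front face, 104 mm above the bench; axes as riser. Channel: open at the top, 10 mm wide (x) between face and aluminium lip, 72 mm long (y) between end cheeks. Above 104 mm the lip flares outward at 45 deg to 114 mm up, 21 mm out from the face; the face goes on up to 130 mm, so the tongue can feel the face first, then slide down.
- seat (a joint): How far the sprung seat in the channel's bottom is pressed down, m: 0 untouched (top 94 mm above the bench), 0.008 on its stop (86 mm). Gives from about 3 N, fully down at about 10 N; springs back if let go. Fully home: the tongue's underside on it, seat within 1.5 mm of its stop. A push of 12 to 20 N is right; above 50 N on the riser the holder would crack.
- seat_top (a point): Middle of the upper face of the sprung seat, a dark steel bar 8 mm by 56 mm that fills the channel's bottom; the tongue's underside bears on it. Axes as the riser's.
- beaker: Small glass beaker, 62 mm across, 80 mm tall, loose on the bench between the stands; origin at the centre of its underside. Not to be moved.
- jar: Amber jar, 48 mm across, 62 mm tall, loose on top of the riser towards its back; origin at the centre of its underside. Not to be moved.
- tipbox: Blue box 70 by 100 by 50 mm high, loose on top of the riser towards its back; origin at the centre of its underside. Not to be moved.
Mind the look-alikes: they are no part of the job. Leave any red look-alike of the part that bears narrow_center alone.

How it is judged:
By the outcome, as a careful person would: the job done as asked, in the order asked, and still so for the second after the job is handed in, while the arm keeps its last pose, push and grip.
It also fails if it takes over 38 s, if anything falls off the work surface, if the arm or the gripper's body presses on something with over 40 N, if the wrist force passes 120 N, or if a joint passes its speed limit or range.

### The arm

A 6-joint arm with a two-finger parallel gripper is mounted at the origin on the work surface. World frame = base frame: x ahead of the robot, y to its left, z up, the work surface at z = 0. Lengths are in mm, angles in degrees, forces in N, time in s.
With the tool pointing down it reaches from about 300 to 850 mm from the base axis. Payload 4.2 kg.
Tool frame: the origin (TCP) lies between the finger pads; the fingertips stand 22 mm ahead of it and the grasp point (between the pads) lies 3 mm ahead of it (env.finger_overhang is the distance from the TCP to the fingertips, in mm); z points along the fingers, y is the line along which they close (so a half turn about z gives the same grasp; the last joint's range is limited). The gripper opens to 91 mm and grips with 3 to 60 N. Pads are 32 mm wide; open, the fingers measure 118 mm over their backs; the gripper's body (76 mm by 178 mm) begins 60 mm behind the grasp point.
Start: joints at [-74.828, 18.312, 89.639, -0, 72.044, -1.146], TCP at [161.557, -551.851, 235.976] pointing down, gripper open.
Joint ranges: [-177.97, 177.97], [-48.28, 115.42], [12.27, 149.76], [-77.06, 257.06], [2.81, 150.46], [-146.56, 146.56]. Speed limits (degrees/s): [147.25, 147.25, 180, 180, 180, 180].

### API

Orientations are given as [roll, pitch, yaw] about the fixed x, y, z axes, in that order (R = Rz(yaw) Ry(pitch) Rx(roll)).
In Python, from workcell import state, cams, ticket, look_for, outline_of, env gives the robot as it stands.
- The arm moves only by the tool servo_tool, never from a script. Its argument "steps" is a list of rows, each a list of 3 entries, a list of its own where there are three numbers: the closure in counts, from 0 (fully open) to 255 (shut), then the shift along the tool's x, y, z in mm, then the turn, a rotation vector about the tool's x, y, z in rad. A call has exactly 10 rows; each row shifts and turns the commanded pose from where the row before left it, along the tool's axes as they then stand; what a row does not reach is not made up. A row lasts 1/10 s, in which the tool goes at most 50 mm and 8.59 degrees, less where a joint would pass 70% of its speed; a pose out of reach is approached as far as the arm can. A call with a gripper value outside its range is refused whole. The fingers move at their own pace and stop on an object; "squeeze" is the grip in N (left out, the last holds). Time passes only in rows, so rows that do not move let the fingers close, or fill a call up. It gives the time, the measured TCP pose, the force, the opening and the grip force at its end, in the units of the state.
- state(): the state, without advancing time (a new reading comes with each control period).
- cams.grab_frame(name): name is "side" or "top" or "wrist"; returns a dict with "color" (400x640x3 uint8, red, green, blue), "z_map" (400x640 float32, mm along the optical axis (not along the pixel's ray), 0 where there is no reading), "fovy" (degrees; the focal length in pixels is half the picture's height over the tangent of half this angle, whatever the lens; pixels are square), "cx", "cy" (the principal point, pixels), "eye" and "rotation" of the camera in the world; the wrist camera has in their place "tool_from_camera" (4x4, takes a point from camera to tool coordinates, whose origin is the TCP and whose axes are the flange's). Camera axes: x right, y up, looking along -z (the intrinsics and any distortion apply to the point x, -y, -z); pixel columns grow to the right and rows downward; lengths in mm; the calibration is good to about 2 mm. A picture is of the moment at which its call begins: read the wrist's pose just before it.
- ticket.job_done(): hands the job in; it is judged then, once.
Trained networks look in a picture, given as the dict that the camera call returned (one of the last four; its "shot" number tells which), for a name from the list of things; names that differ only in an ending like _2 or _b are one class to them, and where a whole thing is asked for, a point or a joint stands for the part that bears it (a point fixed in the world has none). Each returns a list of dicts, best first, with "confidence" (0 to 1); they miss things now and then, are a little off and sometimes report something else, mostly with a low value. They report only what shows in the picture. A call takes as long as a camera call. They do not tell look-alikes from the thing itself.
- look_for(picture, thing): "at" ([column, row] in pixels, amid what is visible of it).
- outline_of(picture, thing): "pixels" (400x640 bool, what is visible of it) and "at" ([column, row] in pixels, amid what is visible of it).
The state is a dict: "time_s": time; "qpos": joint angles; "qvel": joint speeds; "effort": joint torques, N m; "ee_pos": TCP position; "ee_rot": TCP orientation; "force": force on the tool from outside, world axes, zero at the start; "torque": the same for the moment, N m; "gripper_width": finger opening in mm; "gripper_force": force on a finger pad.
Only numpy, scipy, OpenCV 4.12 (cv2) and the standard library are available. Lean on these libraries where they do the work, as an engineer would, in place of code of your own. Each camera call takes 0.05 s, during which the arm holds its last target. There are 200 camera calls.

## Working session

There is one attempt and no reset: what is moved stays moved. The work goes in short steps, Python scripts to look and compute and a tool call to move; the robot and the scene stay as the last step left them, time stands still between calls to the robot, and variables do not carry over. Pictures are saved under pics/ and viewed, at most 10 in all, crops included, and the job is handed in when it is done.

Besides the shell and the picture viewer there is one more tool, called after "Call:" as a command line: name --argument value ..., lists and objects as JSON in quotes. servo_tool: Moves the arm, as the interface text tells. Its arguments: {"type":"object","properties":{"steps":{"type":"array","items":{"type":"array"}},"squeeze":{"type":"number"}},"required":["steps"]}

```bash
mkdir -p pics; ls; cat > h.py <<'E'
import numpy as np, cv2
from workcell import state, cams, ticket, look_for, outline_of, env
from scipy.spatial.transform import Rotation as Ro
def cloud(f):
    z=f["z_map"].astype(float); h,w=z.shape; fl=h/2/np.tan(np.radians(f["fovy"]/2))
    u,v=np.meshgrid(np.arange(w),np.arange(h))
    p=np.stack([(u-f["cx"])/fl*z,-(v-f["cy"])/fl*z,-z],-1)
    if "eye" in f: return p@np.array(f["rotation"]).T+np.array(f["eye"])
    T=np.array(f["tool_from_camera"]); s=f["st"]
    p=p@T[:3,:3].T+T[:3,3]
    return p@Ro.from_euler('xyz',s["ee_rot"],degrees=True).as_matrix().T+s["ee_pos"]
def save(f,n): cv2.imwrite(f"pics/{n}.png",f["color"][...,::-1])
def grab(n):
    s=state(); f=cams.grab_frame(n); f["st"]=s; return f
E
python3 - <<'E'
from h import *
print(state())
for n in ["side","top"]:
    f=grab(n); save(f,n+"0"); P=cloud(f)
    print(n,[k for k in f if k not in("color","z_map")],f.get("eye"),f["fovy"],{k:f[k] for k in f if 'dist' in k})
    for t in ["narrow_center","wide_center","stand_a","riser","beaker","jar","tipbox"]:
        for o in outline_of(f,t)[:3]:
            m=o["pixels"]&(f["z_map"]>0); q=P[m]
            print(t,round(o["confidence"],2),np.round(o["at"]),m.sum(),np.round(np.median(q,0)) if m.any() else 0,np.round(np.percentile(q,[3,97],axis=0)).tolist() if m.any() else 0)
E
```

```text
pics
{'time_s': 0.0, 'qpos': array([-7.48271191e+01,  1.83522220e+01,  8.97066436e+01, -1.82296948e-03,
        7.20409556e+01, -1.14513296e+00]), 'qvel': array([-0.00254255, -0.04730473, -0.08833516, -0.06982498, -0.0722923 ,
       -0.04225931]), 'effort': array([-7.03172591e-04, -4.12462091e+01, -2.31973618e+01,  7.27009191e-02,
        4.58882831e-02, -1.43389316e-04]), 'ee_pos': array([ 161.43752581, -551.40055464,  235.11278937]), 'ee_rot': array([-1.79900164e+02, -2.62103744e-04,  1.63185773e+01]), 'force': array([ 0.82457217, -0.07499133, -0.47771425]), 'torque': array([ 0.04912932,  0.04727189, -0.0073808 ]), 'gripper_force': 0.0, 'gripper_width': 91.2420357487788}Traceback (most recent call last):
  File "<stdin>", line 4, in <module>
  File "h.py", line 8, in cloud
    if "eye" in f: return p@np.array(f["rotation"]).T+np.array(f["eye"])
                          ~~~~~~~~~~~~~~~~~~~~~~~~~~~^~~~~~~~~~~~~~~~~~~
ValueError: operands could not be broadcast together with shapes (400,640) (3,)
```

```bash
cat > a.py <<'E'
from h import *
for n in ["side","top"]:
    f=grab(n); save(f,n+"0"); print(n,{k:f[k] for k in f if k not in("color","z_map","st")}); P=cloud(f)
    for t in ["narrow_center","wide_center","stand_a","riser","beaker","jar","tipbox"]:
        for o in outline_of(f,t)[:3]:
            m=o["pixels"]&(f["z_map"]>0); q=P[m]
            print(t,round(o["confidence"],2),np.round(o["at"]),m.sum(),np.round(np.median(q,0)) if m.any() else 0,np.round(np.percentile(q,[3,97],axis=0)).tolist() if m.any() else 0)
E
sed -i 's/np.array(f\["rotation"\]).T/Rm(f["rotation"]).T/' h.py
cat >> h.py <<'E'
def Rm(r):
    r=np.array(r,float)
    return r if r.shape==(3,3) else Ro.from_euler('xyz',r,degrees=True).as_matrix()
E
python3 a.py
```

```text
side {'fovy': 44.4507155750236, 'cx': 312.97042373965655, 'cy': 204.21229161553148, 'eye': array([324.23232119, 637.53515168, 733.55833367]), 'rotation': array([  47.17899003,    0.5036136 , -162.07190312]), 'shot': 2}
narrow_center 0.92 [420. 217.] 462 [338. -67.  68.] [[327.0, -135.0, -2.0], [349.0, -48.0, 91.0]]
narrow_center 0.73 [387. 176.] 468 [ 429. -170.   76.] [[417.0, -202.0, 29.0], [443.0, -152.0, 101.0]]
narrow_center 0.72 [447. 192.] 662 [ 300. -178.   57.] [[281.0, -207.0, -1.0], [318.0, -159.0, 91.0]]
wide_center 0.61 [313. 309.] 1023 [470. 197.  83.] [[458.0, 152.0, 30.0], [484.0, 229.0, 101.0]]
wide_center 0.38 [251. 126.] 1765 [ 708. -126.  174.] [[682.0, -194.0, 134.0], [749.0, -100.0, 179.0]]
stand_a 0.73 [315. 336.] 1412 [462. 214.  19.] [[441.0, 146.0, -0.0], [500.0, 247.0, 31.0]]
stand_a 0.72 [386. 201.] 741 [ 423. -152.   20.] [[397.0, -217.0, 2.0], [456.0, -116.0, 31.0]]
stand_a 0.68 [354. 225.] 1230 [460.  -9.  53.] [[435.0, -52.0, 4.0], [487.0, 5.0, 78.0]]
riser 0.61 [233. 191.] 12221 [683.  29. 126.] [[608.0, -198.0, 11.0], [804.0, 103.0, 135.0]]
beaker 0.
[... 736 characters left out ...]
472. 179. 102.] [[459.0, 145.0, 67.0], [483.0, 223.0, 105.0]]
stand_a 0.91 [376. 243.] 795 [ 435. -164.   26.] [[400.0, -223.0, 7.0], [465.0, -122.0, 36.0]]
stand_a 0.64 [234. 230.] 803 [470. 182.  20.] [[443.0, 134.0, 1.0], [502.0, 239.0, 84.0]]
riser 0.69 [327. 126.] 10198 [687. -48. 130.] [[612.0, -216.0, 83.0], [801.0, 86.0, 168.0]]
beaker 0.64 [319. 230.] 530 [464. -26.   9.] [[437.0, -52.0, 2.0], [489.0, -0.0, 81.0]]
jar 0.94 [298.  94.] 559 [742.  14. 191.] [[727.0, -8.0, 143.0], [768.0, 34.0, 194.0]]
tipbox 0.89 [379. 106.] 1947 [ 712. -151.  180.] [[683.0, -199.0, 141.0], [751.0, -104.0, 183.0]]
tipbox 0.58 [330. 157.] 69 [622. -53.  95.] [[617.0, -76.0, 92.0], [627.0, -29.0, 97.0]]
```

View pics/top0.png

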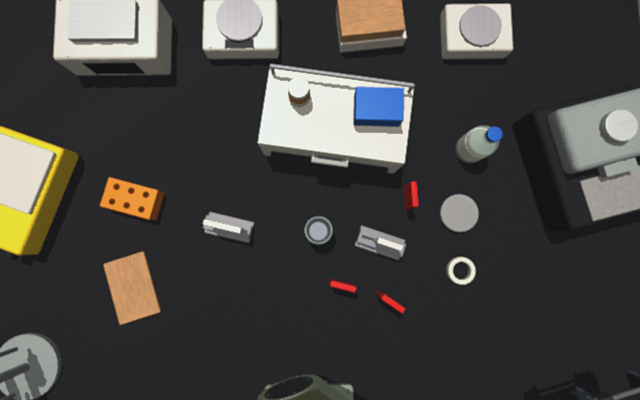

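View pics/side0.png

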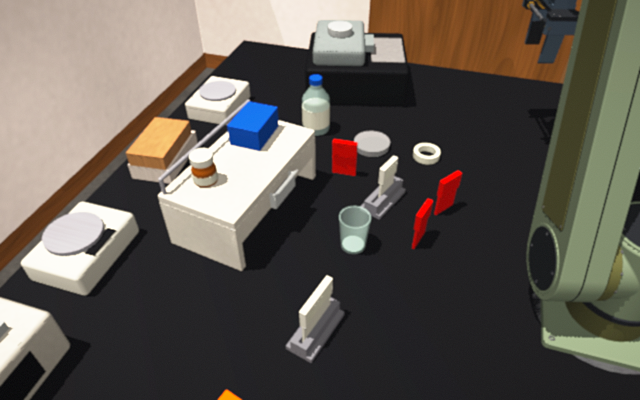

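```bash
cat > b.py <<'E'
from h import *
T=grab("top");S=grab("side")
PT,PS=cloud(T),cloud(S)
def rect(P,c,r,z0,z1,name):
    q=P[(np.abs(P[...,2]-(z0+z1)/2)<(z1-z0)/2)&(np.hypot(P[...,0]-c[0],P[...,1]-c[1])<r)]
    (x,y),(w,h),a=cv2.minAreaRect(q[:,:2].astype(np.float32))
    m=q[:,:2].mean(0); ev,V=np.linalg.eigh(np.cov((q[:,:2]-m).T)); v=V[:,1]
    d=(q[:,:2]-m)@V
    print(name,len(q),"mean",m.round(1),"z",np.median(q[:,2]).round(1),"long dir deg",np.degrees(np.arctan2(v[1],v[0])).round(2)%180,"rect",np.round((x,y,w,h,a),1), "ext",np.ptp(np.percentile(d,[1,99],axis=0),axis=0).round(1))
for n,P in(("T",PT),("S",PS)):
    rect(P,(430,-178),60,93,112,n+" narrow head top")
    rect(P,(430,-168),75,26,38,n+" stand top")
    rect(P,(471,184),60,93,112,n+" wide top")
    # riser top and front edge
    q=P[(np.abs(P[...,2]-130)<6)&(P[...,0]>550)]
    (x,y),(w,h),a=cv2.minAreaRect(q[:,:2].astype(np.float32)); print(n,"riser",len(q),np.round((x,y,w,h,a),2),cv2.boxPoints(((x,y),(w,h),a)).round(1).tolist(),np.median(q[:,2]))
print(look_for(T,"seat_top"),look_for(T,"channel"),look_for(S,"seat_top"),look_for(S,"channel"))
for n,f,P in(("T",T,PT),("S",S,PS)):
  for o in outline_of(f,"seat_top")[:2]:
    q=P[o["pixels"]&(f["z_map"]>0)]; print(n,o["confidence"],o["at"],len(q), q.mean(0).round(1) if len(q) else 0)
E
python3 b.py
```

```text
T narrow head top 151 mean [ 429.8 -180.9] z 102.0 long dir deg 70.8 rect [ 429.8 -180.7   55.1   12.5   70.9] ext [12.2 54.9]
T stand top 419 mean [ 433.1 -168.9] z 32.5 long dir deg 68.94 rect [ 432.9 -173.4  110.1   31.1   70.6] ext [ 31.9 108.8]
T wide top 224 mean [472.3 185.6] z 102.1 long dir deg 76.34 rect [472.3 186.3  83.8  12.8  75.6] ext [12.4 82.5]
T riser 9005 [ 679.09 -276.72  746.94  171.52   81.49] [[539.0, -633.4000244140625], [708.5999755859375, -658.7999877929688], [819.2000122070312, 79.9000015258789], [649.5999755859375, 105.30000305175781]] 130.23705470635502
S narrow head top 139 mean [ 428.9 -175.9] z 99.2 long dir deg 70.01 rect [ 428.3 -178.4   57.4   13.8   71.2] ext [13.3 56.2]
S stand top 382 mean [ 431.9 -161.1] z 29.4 long dir deg 65.64 rect [ 430.1 -172.   114.9   32.7   68.8] ext [ 33.  110.1]
S wide top 393 mean [470.9 190.9] z 99.4 long dir deg 76.03 rect [471.1 188.3  84.3  13.1  75.9] ext [12.4 82.8]
S riser 6901 [ 672.86 -304.93  811.92  173.15   81.35] [[526.2000122070312, -693.2999877929688], [697.4000244140625, -719.2999877929688], [819.5, 83.4000015258789], [648.2999877929688, 109.4000015258789]] 127.58606681437266
[{'at': [299.5, 93.3], 'confidence': 0.36}] [{'at': [325.2, 123.0], 'confidence': 0.65}] [{'at': [313.5, 305.1], 'confidence': 0.5}] [{'at': [233.0, 191.0], 'confidence': 0.7}]
T 0.5 [330.2, 158.5] 64 [622.2 -52.8  94.6]
```

The top view shows the narrow holder in its stand at about (390,243), the wide one at (227,225), the beaker at (319,230) and the channel at (330,158). The red look-alikes are at (413,195), (343,287) and (390,302). The side view agrees. I'll move above the narrow holder.

Call:
servo_tool --steps '[[0,[36.2,-28,0],[0,0,0]],[0,[36.2,-28,0],[0,0,0]],[0,[36.2,-28,0],[0,0,0]],[0,[36.2,-28,0],[0,0,0]],[0,[36.2,-28,0],[0,0,0]],[0,[36.2,-28,0],[0,0,0]],[0,[36.2,-28,0],[0,0,0]],[0,[36.2,-28,0],[0,0,0]],[0,[36.2,-28,0],[0,0,0]],[0,[36.2,-28,0],[0,0,0]]]'

```text
time_s: 2.25
ee_pos: [431.2, -179.8, 236.3]
ee_rot: [180.0, -0.0, 16.3]
force: [0.7, -1.0, 0.1]
gripper_width: 91.3
gripper_force: 0.0
```

Call:
servo_tool --steps '[[0,[0,0,0],[0,0,-0.137]],[0,[0,0,0],[0,0,-0.137]],[0,[0,0,0],[0,0,-0.137]],[0,[0,0,0],[0,0,-0.137]],[0,[0,0,0],[0,0,-0.137]],[0,[0,0,0],[0,0,-0.137]],[0,[0,0,0],[0,0,-0.133]],[0,[0,0,0],[0,0,0]],[0,[0,0,0],[0,0,0]],[0,[0,0,0],[0,0,0]]]'

```text
time_s: 3.25
ee_pos: [430.3, -181.4, 236.0]
ee_rot: [180.0, 0.0, 70.9]
force: [0.2, 0.2, -0.3]
gripper_width: 91.0
gripper_force: 0.0
```

```bash
cat > c.py <<'E'
from h import *
import b
f=grab("wrist"); save(f,"wrist1"); P=cloud(f); s=f["st"]
print(s["ee_pos"].round(1),s["ee_rot"].round(2),np.array(f["tool_from_camera"]).round(2).tolist(),f["fovy"])
b.rect(P,(430,-178),70,93,112,"W narrow top"); b.rect(P,(430,-168),75,24,40,"W stand top")
for o in outline_of(f,"narrow_center")[:2]: print(o["confidence"],o["at"],np.median(P[o["pixels"]&(f["z_map"]>0)],0))
E
python3 c.py | grep -v "^[TS\[]" 
```

```text
W narrow top 658 mean [ 429.8 -179.5] z 101.7 long dir deg 71.07 rect [ 429.1 -180.7   55.5   12.3   71.3] ext [12.2 54.7]
W stand top 1387 mean [ 435.1 -164.2] z 31.9 long dir deg 70.99 rect [ 432.  -173.2  109.3   31.    70.4] ext [ 30.7 107.6]
0.96 [213.9, 126.2] [340.92511954 -77.78817497  76.86362955]
0.89 [429.9, 201.4] [ 540.05773081 -236.95115169   74.23154774]
```

Call:
servo_tool --steps '[[0,[0.5,-0.7,25],[0,0,0]],[0,[0,0,30],[0,0,0]],[0,[0,0,30],[0,0,0]],[0,[0,0,25],[0,0,0]],[0,[0,0,20],[0,0,0]],[0,[0,0,15],[0,0,0]],[0,[0,0,0],[0,0,0]],[120,[0,0,0],[0,0,0]],[150,[0,0,0],[0,0,0]],[255,[0,0,0],[0,0,0]]]' --squeeze 40

```text
time_s: 4.75
ee_pos: [430.4, -181.0, 91.9]
ee_rot: [179.9, 0.0, 71.0]
force: [0.4, -0.0, 0.1]
gripper_width: 70.1
gripper_force: 0.0
```

Call:
servo_tool --steps '[[255,[0,0,0],[0,0,0]],[255,[0,0,0],[0,0,0]],[255,[0,0,0],[0,0,0]],[255,[0,0,0],[0,0,0]],[255,[0,0,0],[0,0,0]],[255,[0,0,0],[0,0,0]],[255,[0,0,0],[0,0,0]],[255,[0,0,0],[0,0,0]],[255,[0,0,0],[0,0,0]],[255,[0,0,0],[0,0,0]]]'

```text
time_s: 5.75
ee_pos: [429.8, -180.7, 90.9]
ee_rot: [-180.0, 0.0, 71.0]
force: [-0.6, 0.4, -0.7]
gripper_width: 11.7
gripper_force: 40.0
```

Call:
servo_tool --steps '[[255,[0,0,-5],[0,0,0]],[255,[0,0,-10],[0,0,0]],[255,[0,0,-20],[0,0,0]],[255,[0,0,-25],[0,0,0]],[255,[0,0,-25],[0,0,0]],[255,[0,0,-25],[0,0,-0.06]],[255,[0,0,-25],[0,0,-0.06]],[255,[0,0,-20],[0,0,-0.062]],[255,[0,0,0],[0,0,0]],[255,[0,0,0],[0,0,0]]]'

```text
time_s: 6.75
ee_pos: [429.6, -180.6, 246.1]
ee_rot: [180.0, 0.0, 81.4]
force: [-0.8, 0.6, -0.8]
gripper_width: 12.0
gripper_force: 40.0
```

```bash
cat > d.py <<'E'
from h import *
def edge(P,n):
    q=P[(np.abs(P[...,2]-130)<4)&(P[...,0]>560)&(P[...,1]>-260)&(P[...,1]<130)]
    # front edge: min along inward dir per bin of lateral coord
    a=np.radians(-8.5); 
    for _ in range(3):
        ux=np.array([np.cos(a),np.sin(a)]); uy=np.array([-ux[1],ux[0]])
        X,Y=q[:,:2]@ux,q[:,:2]@uy
        lo,hi=np.percentile(Y,[.5,99.5]); bins=np.linspace(lo+10,hi-10,30); k=np.digitize(Y,bins)
        e=np.array([[Y[k==i].mean(),np.percentile(X[k==i],3)] for i in range(1,30) if (k==i).sum()>15])
        m=np.polyfit(e[:,0],e[:,1],1); r=e[:,1]-np.polyval(m,e[:,0]); e=e[np.abs(r)<2.5]; m=np.polyfit(e[:,0],e[:,1],1)
        a-=np.arctan(m[0])
    ym=(lo+hi)/2; print(n,"face angle",np.degrees(a).round(2),"mid of front",(ux*np.polyval(m,ym)+uy*ym).round(1),"width",(hi-lo).round(1),"resid",np.std(r).round(2),"z",np.median(q[:,2]).round(1))
    # lip points
    o=ux*np.polyval(m,ym)+uy*ym
    L=np.stack([(P[...,:2]-o)@ux,(P[...,:2]-o)@uy,P[...,2]],-1)
    w=(L[...,0]>-40)&(L[...,0]<-9)&(abs(L[...,1])<80)&(L[...,2]>80)&(L[...,2]<122)
    w2=(L[...,0]>-12)&(L[...,0]<2)&(abs(L[...,1])<34)&(L[...,2]>80)&(L[...,2]<100)
    for nm,ww in(("lip",w),("seat",w2)):
        l=L[ww]
        if len(l)>5: print(nm,len(l),np.percentile(l,[2,50,98],axis=0).round(1).tolist())
    return ux,uy,o
if __name__=="__main__":
    for n in("top","side","wrist"):
        f=grab(n); 
        if n!="side": save(f,n+"2")
        try: edge(cloud(f),n)
        except Exception as ex: print(n,ex)
    s=state(); print(s["ee_pos"],s["ee_rot"],s["gripper_width"],s["time_s"])
E
python3 d.py
```

```text
top face angle -8.97 mid of front [629.5 -53.1] width 316.8 resid 1.02 z 130.2
lip 185 [[-24.1, -39.9, 94.1], [-18.1, -0.6, 110.4], [-9.6, 37.8, 115.7]]
seat 105 [[-10.4, -31.0, 85.1], [-5.7, -0.8, 94.4], [-2.1, 30.9, 99.1]]
side face angle -8.98 mid of front [629.1 -49.6] width 315.2 resid 1.18 z 127.7
lip 262 [[-24.0, -40.5, 80.6], [-16.4, 5.0, 94.4], [-9.6, 38.0, 111.9]]
seat 84 [[-6.7, -31.8, 89.4], [-3.1, -2.5, 94.4], [-1.9, 27.8, 99.9]]
wrist face angle -8.45 mid of front [ 615.  -126.7] width 169.8 resid 0.17 z 129.9
lip 974 [[-21.6, 34.6, 80.7], [-13.8, 57.4, 97.4], [-10.5, 79.1, 114.2]]
seat 800 [[-1.4, -32.4, 80.8], [-0.6, 1.2, 90.5], [0.3, 32.5, 99.7]]
[ 429.09912812 -180.39284258  244.73779568] [-1.79860035e+02 -3.68742598e-02  8.14243385e+01] 11.771586225022965 6.9
```

Call:
servo_tool --steps '[[255,[10,9,0],[0,0,0]],[255,[18,17,0],[0,0,0]],[255,[22,20,0],[0,0,0]],[255,[25,24,0],[0,0,0]],[255,[25,24,0],[0,0,0]],[255,[22,20,0],[0,0,0]],[255,[18,17,0],[0,0,0]],[255,[10,9,0],[0,0,0]],[255,[5.8,5.9,0],[0,0,-0.002]],[255,[0,0,0],[0,0,0]]]'

```text
time_s: 7.9
ee_pos: [597.5, -47.8, 245.3]
ee_rot: [-179.9, 0.0, 81.6]
force: [-0.9, 0.2, -1.4]
gripper_width: 11.9
gripper_force: 40.0
```

```bash
cat > e.py <<'E'
from h import *
import d
f=grab("wrist"); save(f,"wrist3"); ux,uy,o=d.edge(cloud(f),"wrist")
print(np.array(f["tool_from_camera"]).round(1).tolist())
P=cloud(f); L=np.stack([(P[...,:2]-o)@ux,(P[...,:2]-o)@uy,P[...,2]],-1)
w=(L[...,0]>-30)&(L[...,0]<-11)&(L[...,2]>98)&(L[...,2]<118)&(f["z_map"]>0)
print(w.sum(),np.percentile(P[w],[1,50,99],axis=0).round(1).tolist())
l=L[w];print(np.percentile(l,[1,50,99],axis=0).round(1).tolist())
s=state(); p=s["ee_pos"]; print(p,s["ee_rot"],"TCP out/lat",(p[:2]-o)@ux,(p[:2]-o)@uy)
# where is held holder in view
w=(abs(P[...,2]-(p[2]+10))<8)&(np.hypot(P[...,0]-p[0],P[...,1]-p[1])<50)
E
python3 e.py
```

```text
wrist face angle -8.08 mid of front [638.6   5.4] width 197.2 resid 1.01 z 129.9
lip 811 [[-24.8, -77.1, 92.1], [-17.4, -46.7, 107.8], [-9.3, -19.7, 114.0]]
seat 149 [[-11.3, -33.3, 81.4], [-4.2, -4.2, 91.2], [-3.9, 32.3, 99.6]]
[[0.0, 1.0, 0.3, 71.7], [1.0, -0.0, -0.0, -0.2], [-0.0, 0.3, -1.0, -148.6], [0.0, 0.0, 0.0, 1.0]]
581 [[605.9, -68.9, 102.9], [612.5, -35.7, 109.7], [623.4, -11.3, 114.3]]
[[-25.6, -77.6, 102.9], [-19.6, -44.2, 109.7], [-12.5, -19.6, 114.3]]
[596.89437716 -48.41302117 245.56334324] [-1.79937670e+02  2.96778542e-02  8.15827328e+01] TCP out/lat -33.68070703967894 -59.175842821463036
```

View pics/wrist2.png

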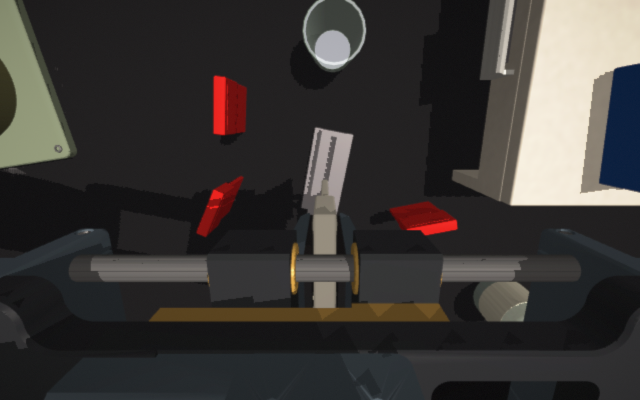

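The wrist view shows the white holder gripped centrally at about (325,220), with its stand empty behind it. The riser lip is at top right, about (505,35).

```bash
python3 - <<'E'
from h import *
f=grab("wrist"); P=cloud(f)
# project along axis -8.45 with fixed origin (626.5,-52.7)
a=np.radians(-8.45); ux=np.array([np.cos(a),np.sin(a)]); uy=np.array([-ux[1],ux[0]]); o=np.array([626.5,-52.7])
L=np.stack([(P[...,:2]-o)@ux,(P[...,:2]-o)@uy,P[...,2]],-1)
# front edge of top by image row
for v in range(0,200,12):
    r=L[v]; t=(np.abs(r[:,2]-130)<3)&(r[:,0]>-15); l=(r[:,0]>-35)&(r[:,0]<-11)&(r[:,2]>100)&(r[:,2]<118)
    if t.any(): print(v,"edge",r[t][:,0].min().round(1),"y",np.median(r[t][:,1]).round(), "lip out", (r[l][:,0].min().round(1),r[l][:,2].max().round(1),np.median(r[l][:,1]).round(1)) if l.any() else None)
save(f,"wrist3")
E
```

```text
12 edge 0.2 y 158.0 lip out None
24 edge -0.3 y 149.0 lip out None
36 edge -0.8 y 140.0 lip out None
48 edge -0.4 y 131.0 lip out None
60 edge -0.2 y 122.0 lip out None
72 edge -0.6 y 113.0 lip out None
84 edge -0.4 y 103.0 lip out None
96 edge -0.8 y 94.0 lip out None
108 edge -0.8 y 84.0 lip out None
120 edge -0.4 y 74.0 lip out None
132 edge -0.8 y 63.0 lip out None
144 edge -0.5 y 53.0 lip out None
156 edge -0.3 y 42.0 lip out (np.float64(-18.7), np.float64(110.1), np.float64(39.4))
168 edge -0.9 y 31.0 lip out (np.float64(-21.6), np.float64(112.8), np.float64(28.0))
180 edge -0.6 y 20.0 lip out (np.float64(-21.5), np.float64(114.2), np.float64(15.9))
192 edge -0.1 y 8.0 lip out (np.float64(-21.4), np.float64(114.9), np.float64(3.8))
```

View pics/wrist3.png

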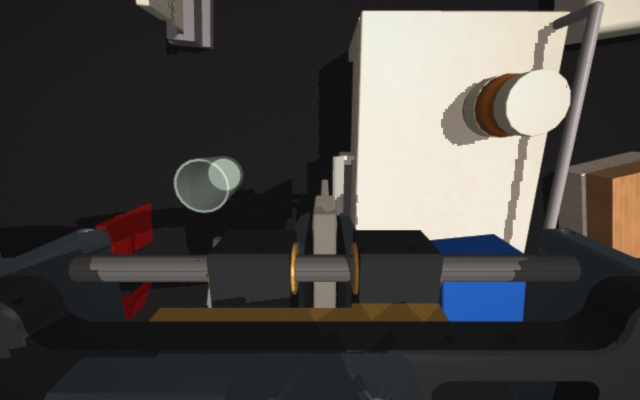

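The wrist view shows the holder at (325,200) just outside the lip at (345,165). The riser face edge is the vertical line at column 358. The jar and box are well clear.

Call:
servo_tool --steps '[[255,[0,6,0],[0,0,0]],[255,[0,10,0],[0,0,0]],[255,[0,6.8,0],[0,0,0]],[255,[0,0,5],[0,0,0]],[255,[0,0,12],[0,0,0]],[255,[0,0,15],[0,0,0]],[255,[0,0,12],[0,0,0]],[255,[0,0,8],[0,0,0]],[255,[0,0,3],[0,0,0]],[255,[0,0,0],[0,0,0]]]'

```text
time_s: 9.0
ee_pos: [619.6, -51.6, 190.5]
ee_rot: [-180.0, 0.0, 81.6]
force: [-0.3, -0.0, -0.3]
gripper_width: 11.9
gripper_force: 40.0
```

Call:
servo_tool --steps '[[255,[0,0,1.5],[0,0,0]],[255,[0,0,1.5],[0,0,0]],[255,[0,0,1.5],[0,0,0]],[255,[0,0,1.5],[0,0,0]],[255,[0,0,1.5],[0,0,0]],[255,[0,0,1.5],[0,0,0]],[255,[0,0,1.5],[0,0,0]],[255,[0,0,1.5],[0,0,0]],[255,[0,0,0],[0,0,0]],[255,[0,0,0],[0,0,0]]]'

```text
time_s: 10.0
ee_pos: [619.8, -51.6, 178.9]
ee_rot: [-180.0, 0.0, 81.6]
force: [-0.8, 0.5, -0.3]
gripper_width: 12.1
gripper_force: 40.0
```

Call:
servo_tool --steps '[[255,[0,0,1],[0,0,0]],[255,[0,0,1],[0,0,0]],[255,[0,0,1],[0,0,0]],[255,[0,0,1],[0,0,0]],[255,[0,0,1],[0,0,0]],[255,[0,0,1],[0,0,0]],[255,[0,0,1],[0,0,0]],[255,[0,0,0],[0,0,0]],[255,[0,0,0],[0,0,0]],[255,[0,0,0],[0,0,0]]]'

```text
time_s: 11.0
ee_pos: [619.8, -51.7, 172.2]
ee_rot: [180.0, 0.0, 81.6]
force: [-2.0, -0.4, 4.0]
gripper_width: 11.9
gripper_force: 40.0
```

Call:
servo_tool --steps '[[255,[0,0,0.5],[0,0,0]],[255,[0,0,0.5],[0,0,0]],[255,[0,0,0.5],[0,0,0]],[255,[0,0,0.5],[0,0,0]],[255,[0,0,0.5],[0,0,0]],[255,[0,0,0.5],[0,0,0]],[255,[0,0,0.5],[0,0,0]],[255,[0,0,0.5],[0,0,0]],[255,[0,0,0],[0,0,0]],[255,[0,0,0],[0,0,0]]]'

```text
time_s: 12.0
ee_pos: [619.8, -51.6, 168.6]
ee_rot: [180.0, 0.0, 81.6]
force: [-2.1, -0.6, 7.7]
gripper_width: 11.8
gripper_force: 40.0
```

Call:
servo_tool --steps '[[255,[0,0,0.3],[0,0,0]],[255,[0,0,0.3],[0,0,0]],[255,[0,0,0.3],[0,0,0]],[255,[0,0,0.3],[0,0,0]],[255,[0,0,0.3],[0,0,0]],[255,[0,0,0.3],[0,0,0]],[255,[0,0,0.2],[0,0,0]],[255,[0,0,0],[0,0,0]],[255,[0,0,0],[0,0,0]],[255,[0,0,0],[0,0,0]]]'

```text
time_s: 13.0
ee_pos: [619.8, -51.7, 166.9]
ee_rot: [180.0, 0.0, 81.6]
force: [-3.3, 0.8, 8.9]
gripper_width: 11.7
gripper_force: 40.0
```

Call:
servo_tool --steps '[[255,[0,0,0.2],[0,0,0]],[255,[0,0,0.2],[0,0,0]],[255,[0,0,0.2],[0,0,0]],[255,[0,0,0.2],[0,0,0]],[255,[0,0,0],[0,0,0]],[255,[0,0,0],[0,0,0]],[255,[0,0,0],[0,0,0]],[255,[0,0,0],[0,0,0]],[255,[0,0,0],[0,0,0]],[255,[0,0,0],[0,0,0]]]'

```text
time_s: 14.0
ee_pos: [619.8, -51.7, 166.9]
ee_rot: [179.9, 0.0, 81.6]
force: [-4.0, 1.1, 11.8]
gripper_width: 11.9
gripper_force: 40.0
```

Call:
servo_tool --steps '[[255,[0,0,0.2],[0,0,0]],[255,[0,0,0.2],[0,0,0]],[255,[0,0,0.2],[0,0,0]],[255,[0,0,0],[0,0,0]],[255,[0,0,0],[0,0,0]],[255,[0,0,0],[0,0,0]],[255,[0,0,0],[0,0,0]],[255,[0,0,0],[0,0,0]],[255,[0,0,0],[0,0,0]],[255,[0,0,0],[0,0,0]]]'

```text
time_s: 15.0
ee_pos: [619.8, -51.6, 166.8]
ee_rot: [179.9, 0.0, 81.6]
force: [-3.8, -0.1, 14.3]
gripper_width: 11.9
gripper_force: 40.0
```

```bash
python3 - <<'E'
from h import *
for n in("side","wrist"):
    f=grab(n); save(f,n+"9")
F=[]
for _ in range(6): F.append(np.r_[state()["force"],state()["ee_pos"]]); cams.grab_frame("top")
print(np.mean(F,0).round(1),np.std(F,0).round(1))
i=cv2.imread("pics/side9.png")[100:280,140:440]; w=cv2.imread("pics/wrist9.png")[100:340,200:520]
o=np.zeros((600,780,3),np.uint8); a=cv2.resize(i,(500,300)); b=cv2.resize(w,(400,300)); o[:300,:500]=a;o[300:,:400]=b
cv2.imwrite("pics/fin.png",o)
E
```

```text
[-4.500e+00  6.000e-01  1.460e+01  6.198e+02 -5.160e+01  1.668e+02] [0.4 0.5 0.1 0.  0.  0. ]
```

View pics/fin.png

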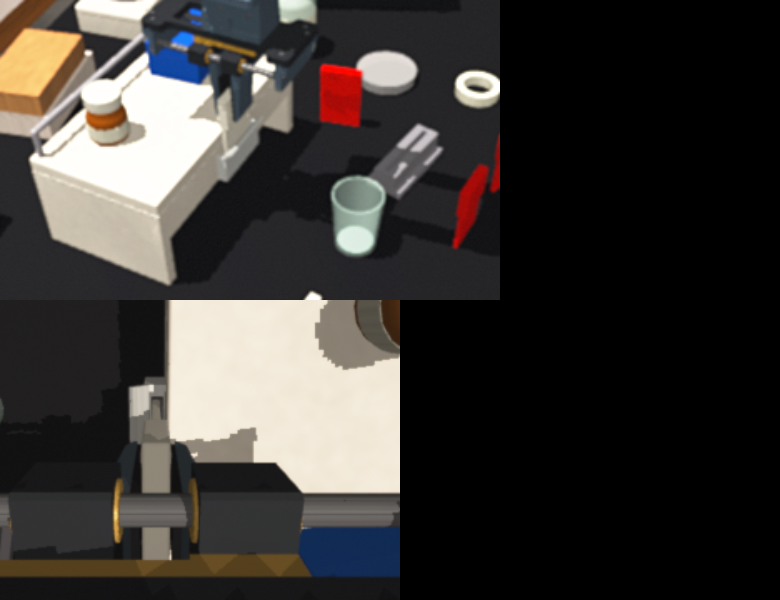

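The picture shows the holder upright inside the lip, at about (235,130) in the side crop and (155,400) in the wrist crop. The underside works out to about 86 mm, which is the seat's stop, and the push is steady at 14.6 N.

```bash
python3 -c "
from h import *
print(ticket.job_done())"
```

```text
the job is handed in; nothing more can be done
None
```

The narrow label holder is pressed fully home behind the riser lip, upright and still gripped, with a steady push of about 14.6 N; I handed the job in at about 15 s on the clock, and it returned no verdict.

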